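# Open the wide roll-top sample hood

### The job

Two roll-top sample hoods stand on the bench. Take the pull bar of the wider one and raise its slatted shutter up along the curved tracks, all the way to the open stop, so that it stays open by itself when you let go. Leave the narrower hood shut.

Things in the scene. Friction and masses are not known exactly. Their poses are not given: they have to be found in the camera images.
- wide_hood: Wider of two roll-top hoods fixed on the bench: white D-shaped cheeks, aluminium slatted shutter between; 240 mm wide (y), 262 deep (x), 160 high without the bar. Origin: centre of its underside, on the bench; x to its back, y to its left, z up; its front (-x) faces the robot. Tracks are circular about a level axis along y, 30 mm above the origin; slats' outer face 123 mm from that axis.
- wide_pull (a point): Middle of the wide hood's pull bar: level round steel bar, 12 mm thick, along the hood's y, 120 mm between its posts, 37 mm clear of centre to slats, 160 mm from the track axis. Shut: 38 degrees above level, 126 mm in front of the origin, 129 mm over the bench. It rises on an arc over the top to 54 mm behind the origin, 181 mm over the bench at the stop.
- wide_shutter (a joint): Opening of the wide hood's shutter: 0 shut, grows as it is raised and goes back, 1.30 rad at the open stop. It weighs about 0.55 kg and takes about 2.5 to 4.5 N at the bar; let go below about 0.55 rad it slides shut again, beyond about 0.95 rad it rolls on to the stop by itself and stays.
- narrow_shutter (a joint): Opening of the other hood's shutter, 0 shut, same values. That hood is alike in shape, depth, height and bar but 160 mm wide, 90 mm between the bar's posts; it stands beside the wide one, on either side. To be left shut.

How it is judged:
At the end, for the whole second after the job is handed in: The wide hood's shutter stands open within 0.18 rad (10 degrees) of its stop, at rest with nothing holding it; the narrow hood's shutter is still shut (less than 0.1 rad open) (value of joint wide_shutter above 1.12 rad and velocity of joint wide_shutter between -0.05 and 0.05 rad/s and value of joint narrow_shutter below 0.1 rad); the robot touches nothing.
It fails at once if the narrow hood's shutter is raised by more than 0.15 rad (value of joint narrow_shutter above 0.15 rad).
It also fails if it takes over 38 s, if anything falls off the work surface, if the arm or the gripper's body presses on something with over 40 N, if the wrist force passes 120 N, or if a joint passes its speed limit or range.

### The arm

A 7-joint arm with a two-finger parallel gripper is mounted at the origin on a cart in front of the work surface, level with it; the furniture and walls round the work are solid. World frame = base frame: x ahead of the robot, y to its left, z up, the work surface at z = 0. Lengths are in m, angles in rad, forces in N, time in s.
With the tool pointing down it reaches from about 0.4 to 0.85 m from the base axis. Payload 10.4 kg.
Tool frame: the origin (TCP) lies on the centre line of the jaws, within the pads' length; the fingertips stand r.finger_overhang ahead of it and the grasp point (between the pads) lies 5 mm behind it (r.finger_overhang is the distance from the TCP to the fingertips, in m); z points along the fingers, y is the line along which they close (so a half turn about z gives the same grasp; the last joint's range is limited). The gripper opens to 87 mm and grips with 3 to 60 N. Pads are 19 mm wide; open, the fingers measure 117 mm over their backs; the gripper's body (75 mm by 190 mm) begins 51 mm behind the grasp point.
Start: joints at [1.101, 0.332, -0.065, 1.46, 0.022, 1.35, -0.088], TCP at [0.27, -0.564, 0.237] pointing down, gripper open.
Joint ranges: [-2.6, 2.6], [-0.5, 2.12], [-1.47, 1.34], [0.16, 2.42], [-1.27, 4.41], [0.06, 2.06], [-2.6, 2.6]. Speed limits (rad/s): [2.22, 2.22, 2.79, 2.79, 3.14, 3.14, 3.14].

### API

Orientations are given as a unit quaternion [x, y, z, w].
In Python, from bench import read_state, viewer, r gives the robot as it stands.
- The arm moves only by the tool carry_out, never from a script. Its argument "moves" is a list of rows, each a list of 6 numbers: the shift along the tool's x, y, z in units of 40 mm (1.0 is 40 mm), then the turn, a rotation vector about the tool's x, y, z in units of 8 degrees (1.0 is 8 degrees). A call has 1 to 20 rows; each row shifts and turns the commanded pose from where the row before left it, along the tool's axes as they then stand; what a row does not reach is not made up. A row lasts 1/8 s, in which the tool goes at most 62.5 mm and 10.7 degrees, less where a joint would pass 70% of its speed; a pose out of reach is approached as far as the arm can. A call is refused whole if a number of a shift passes 1 or a number of a turn 1, either way. A call with a gripper value outside its range is refused whole. "fingers" is the finger opening in mm, from 0 to 87, set as the call begins (left out, the last holds). The fingers move at their own pace and stop on an object; "force" is the grip in N (left out, the last holds). Time passes only in rows, so rows that do not move let the fingers close. It gives the time, the measured TCP pose, the force, the opening and the grip force at its end, in the units of the state.
- read_state(): the state, without advancing time (a new reading comes with each control period).
- viewer.camera(name): name is "scene" or "top" or "wrist"; returns a dict with "pixels" (480x640x3 uint8, red, green, blue), "range_z" (480x640 float32, m along the optical axis (not along the pixel's ray), 0 where there is no reading), "fx", "fy", "cx", "cy" (pixels), "xyz" and "orientation" of the camera in the world. Camera axes: x right, y down, z forward; pixel columns grow to the right and rows downward; lengths in m; the calibration is good to about 2 mm. A picture is of the moment at which its call begins.
- r.close_job(): hands the job in; it is judged then, once.
The state is a dict: "time": time; "joint_positions": joint angles; "joint_vel": joint speeds; "joint_torque": joint torques, N m; "ee_pos": TCP position; "eef_rot": TCP orientation; "ft_force": force on the tool from outside, world axes, zero at the start; "torque": the same for the moment, N m; "width": finger opening in m; "grip_force": force on a finger pad.
Only numpy, scipy, OpenCV 4.12 (cv2) and the standard library are available. Lean on these libraries where they do the work, as an engineer would, in place of code of your own. Each camera call takes 0.05 s, during which the arm holds its last target. There are 200 camera calls.

## Working session

There is one attempt and no reset: what is moved stays moved. The work goes in short steps, Python scripts to look and compute and a tool call to move; the robot and the scene stay as the last step left them, time stands still between calls to the robot, and variables do not carry over. Pictures are saved under pics/ and viewed, at most 10 in all, crops included, and the job is handed in when it is done.

Besides the shell and the picture viewer there is one more tool, called after "Request:" as a command line: name --pt "numbers of a row" for each row, then --argument value for the rest. carry_out: Moves the arm, as the interface text tells. Its arguments: {"type":"object","properties":{"moves":{"type":"array","items":{"type":"array","items":{"type":"number"}}},"fingers":{"type":"number"},"force":{"type":"number"}},"required":["moves"]}

```bash
mkdir -p pics; ls; cat > h.py <<'E'
import numpy as np, cv2
from scipy.spatial.transform import Rotation as R
from bench import read_state, viewer, r
def cam(n):
    c=viewer.camera(n); 
    z=c["range_z"]; v,u=np.mgrid[:480,:640]
    P=np.stack([(u-c["cx"])/c["fx"]*z,(v-c["cy"])/c["fy"]*z,z],-1)
    W=P@R.from_quat(c["orientation"]).as_matrix().T+np.array(c["xyz"])
    W[z==0]=np.nan
    return c,W
E
python3 - <<'E'
from h import *
for n in ("scene","top"):
    c,W=cam(n); cv2.imwrite(f"pics/{n}0.png",c["pixels"][:,:,::-1]); np.save(n+".npy",W)
    print(n,c["xyz"],c["orientation"],c["fx"])
s=read_state(); print(s["time"],s["ee_pos"],s["eef_rot"],r.finger_overhang)
E
```

```text
pics
scene [-0.22913772  0.34975323  0.89574158] [-0.48998362  0.77599716 -0.34155854  0.20268748] 537.9180358054122
top [-0.11919843  0.04257662  0.93507732] [-0.62304527  0.71213584 -0.23715866  0.22007477] 588.1227284822381
0.1 [ 0.26990586 -0.5633764   0.2358424 ] [ 9.75151167e-01  2.21539675e-01 -1.58670357e-04 -5.90540789e-04] 0.014
```

View pics/top0.png

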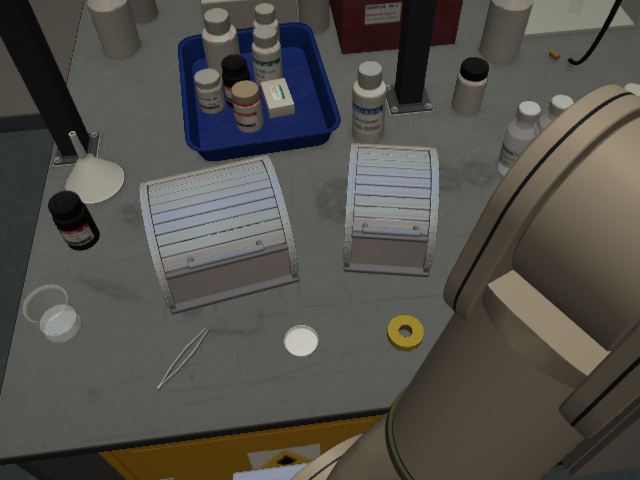

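View pics/scene0.png

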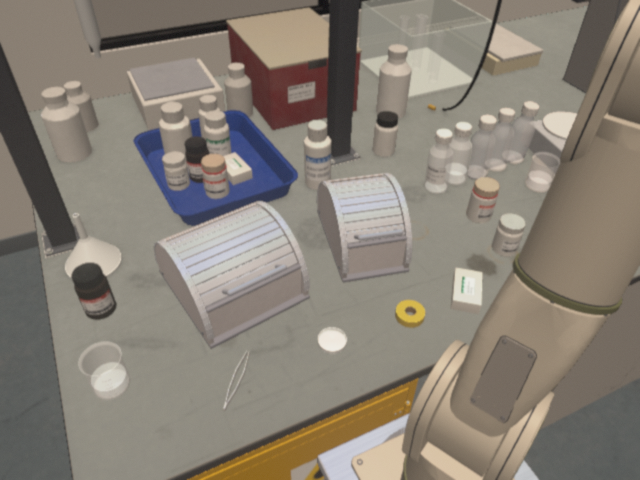

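Top view: the wide hood is the left one, with bar ends near (190,266) and (264,245) and its front sill from (173,307) to (298,281). The narrow hood is at about (390,210). In the scene view the wide bar runs from (225,292) to (284,262).

```bash
python3 - <<'E'
from h import *
def ray(c,u,v,h):
    d=R.from_quat(c["orientation"]).apply([(u-c["cx"])/c["fx"],(v-c["cy"])/c["fy"],1]);p=np.array(c["xyz"])
    return p+d*(h-p[2])/d[2]
f=lambda a:np.round(a,4)
for n,bar,sill,nb in (("top",[(190,266),(264,245)],[(173,307),(298,281)],[(362,230),(420,233)]),("scene",[(225,292),(284,262)],[(214,345),(307,292)],[(358,238),(403,236)])):
    c,W=cam(n)
    b=[ray(c,*p,.129) for p in bar]; s=[ray(c,*p,0.0) for p in sill]
    for nm,q in (("bar",b),("sill",s)):
        d=q[0]-q[1]; print(n,nm,f(q[0]),f(q[1]),"mid",f((q[0]+q[1])/2),"len",f(np.linalg.norm(d)),"yaw",f(np.arctan2(-d[0],d[1])))
    print("narrow bar",[f(ray(c,*p,.129)) for p in nb])
    # depth fit: wide-hood points, fit cylinder about level axis at z=.03, r .123
    m=np.zeros((480,640),np.uint8)
    poly=np.array([(160,200),(265,175),(285,235),(165,265)] if n=="top" else [(175,250),(255,215),(290,260),(215,295)])
    cv2.fillPoly(m,[poly],1); P=W[(m>0)&np.isfinite(W[...,2])]
    P=P[(P[:,2]>.08)]
    from scipy.optimize import least_squares
    fun=lambda q:np.hypot((P[:,0]-q[0])*np.cos(q[1])+(P[:,1]-.0)*np.sin(q[1]),P[:,2]-.03)-q[2]
    o=least_squares(fun,[.55,.2,.123],loss="soft_l1",f_scale=.002); print("cyl: x at y=0, yaw, r",f(o.x),len(P),"rms",f(np.sqrt(np.median(o.fun**2))))
    # points on bar by depth: beyond radius .15
    A=W.reshape(-1,3); rr=np.hypot((A[:,0]-o.x[0])*np.cos(o.x[1])+A[:,1]*np.sin(o.x[1]),A[:,2]-.03)
    k=(rr>.147)&(rr<.172)&(A[:,2]>.11)&(A[:,2]<.15)&(A[:,1]>.05)&(A[:,1]<.45)&((A[:,0]-o.x[0])*np.cos(o.x[1])+A[:,1]*np.sin(o.x[1])<-.1)
    B=A[k]; v=B@np.array([-np.sin(o.x[1]),np.cos(o.x[1]),0]); print("barpts",k.sum(),f(np.median(B,0)),f(np.percentile(v,[2,98])))
E
```

```text
top bar [0.4502 0.2004 0.129 ] [0.476  0.0758 0.129 ] mid [0.4631 0.1381 0.129 ] len 0.1273 yaw 0.2041
top sill [0.4546 0.2559 0.    ] [0.4788 0.0235 0.    ] mid [0.4667 0.1397 0.    ] len 0.2337 yaw 0.1039
narrow bar [array([ 0.4843, -0.0941,  0.129 ]), array([ 0.464 , -0.1912,  0.129 ])]
cyl: x at y=0, yaw, r [0.6124 0.162  0.1241] 7394 rms 0.0012
barpts 575 [0.4591 0.1414 0.1337] [0.0023 0.1267]
scene bar [0.4549 0.2087 0.129 ] [0.4818 0.0768 0.129 ] mid [0.4684 0.1427 0.129 ] len 0.1346 yaw 0.2007
scene sill [0.4436 0.2498 0.    ] [0.4938 0.021  0.    ] mid [0.4687 0.1354 0.    ] len 0.2343 yaw 0.2161
narrow bar [array([ 0.4821, -0.092 ,  0.129 ]), array([ 0.4476, -0.1819,  0.129 ])]
cyl: x at y=0, yaw, r [0.6113 0.1617 0.122 ] 4810 rms 0.0012
barpts 406 [0.458  0.1454 0.1321] [0.0047 0.1297]
```

```bash
cat >> h.py <<'E'
YAW=.162; F=np.array([np.cos(YAW),np.sin(YAW),0]); L=np.array([-np.sin(YAW),np.cos(YAW),0]); Z=np.array([0,0,1.])
BAR=np.array([.461,.141,.129]); AX=BAR+.126*F-np.array([0,0,.099])
def rot(t):  # tool x = left, z = down tilted forward by t deg
    t=np.radians(t); z=np.sin(t)*F-np.cos(t)*Z
    return R.from_matrix(np.c_[L,np.cross(z,L),z])
def rows(wps,p=None,q=None):
    """wps: (pos, Rotation, n rows); prints rounded rows, following their rounded result"""
    s=read_state(); p=np.array(s["ee_pos"]) if p is None else p; q=R.from_quat(s["eef_rot"]) if q is None else q
    out=[]
    for P,Q,n in wps:
        for k in range(n,0,-1):
            d=np.round(q.inv().apply((P-p)/k)/.04,2); w=np.round(np.degrees((q.inv()*Q).as_rotvec()/k)/8,2)
            out.append([*(d+0.).tolist(),*(w+0.).tolist()]); p=p+q.apply(d*.04); q=q*R.from_rotvec(np.radians(w*8))
    print(len(out),"max",np.abs(out).max()); print("\n".join(map(str,out))); return p,q
E
python3 - <<'E'
from h import *
a=R.from_quat(read_state()["eef_rot"])
pre=BAR-.11*rot(30).as_matrix()[:,2]; print(pre)
mid=R.from_rotvec([0,0,.8])*a
rows([(np.array([.40,-.15,.30]),mid,11),(pre,rot(30),9)])
E
```

```text
[0.40672013 0.13212892 0.22426279]
20 max 0.98
[0.67, -0.72, -0.14, 0.0, 0.0, -0.52]
[0.72, -0.67, -0.15, 0.0, 0.0, -0.52]
[0.77, -0.61, -0.14, 0.0, 0.0, -0.52]
[0.81, -0.56, -0.15, 0.0, 0.0, -0.52]
[0.85, -0.5, -0.14, 0.0, 0.0, -0.52]
[0.89, -0.43, -0.15, 0.0, 0.0, -0.52]
[0.91, -0.37, -0.14, 0.0, 0.0, -0.52]
[0.94, -0.3, -0.15, 0.0, 0.0, -0.52]
[0.96, -0.23, -0.14, 0.0, 0.0, -0.52]
[0.97, -0.16, -0.15, 0.0, 0.0, -0.52]
[0.98, -0.1, -0.14, 0.0, 0.0, -0.53]
[0.75, -0.23, 0.21, -0.41, 0.1, -0.38]
[0.76, -0.2, 0.21, -0.41, 0.1, -0.38]
[0.76, -0.18, 0.21, -0.41, 0.1, -0.38]
[0.77, -0.15, 0.21, -0.41, 0.1, -0.38]
[0.77, -0.12, 0.21, -0.41, 0.1, -0.38]
[0.78, -0.09, 0.22, -0.41, 0.1, -0.37]
[0.78, -0.06, 0.23, -0.41, 0.1, -0.38]
[0.78, -0.03, 0.23, -0.4, 0.1, -0.37]
[0.77, 0.0, 0.24, -0.41, 0.11, -0.38]
```

Request:
carry_out --pt "0.67 -0.72 -0.14 0 0 -0.52" --pt "0.72 -0.67 -0.15 0 0 -0.52" --pt "0.77 -0.61 -0.14 0 0 -0.52" --pt "0.81 -0.56 -0.15 0 0 -0.52" --pt "0.85 -0.5 -0.14 0 0 -0.52" --pt "0.89 -0.43 -0.15 0 0 -0.52" --pt "0.91 -0.37 -0.14 0 0 -0.52" --pt "0.94 -0.3 -0.15 0 0 -0.52" --pt "0.96 -0.23 -0.14 0 0 -0.52" --pt "0.97 -0.16 -0.15 0 0 -0.52" --pt "0.98 -0.1 -0.14 0 0 -0.53" --pt "0.75 -0.23 0.21 -0.41 0.1 -0.38" --pt "0.76 -0.2 0.21 -0.41 0.1 -0.38" --pt "0.76 -0.18 0.21 -0.41 0.1 -0.38" --pt "0.77 -0.15 0.21 -0.41 0.1 -0.38" --pt "0.77 -0.12 0.21 -0.41 0.1 -0.38" --pt "0.78 -0.09 0.22 -0.41 0.1 -0.37" --pt "0.78 -0.06 0.23 -0.41 0.1 -0.38" --pt "0.78 -0.03 0.23 -0.4 0.1 -0.37" --pt "0.77 0 0.24 -0.41 0.11 -0.38" --fingers 36

```text
time: 2.7
ee_pos: [0.4068, 0.1299, 0.2249]
eef_rot: [0.627, 0.735, 0.196, 0.167]
ft_force: [0.6, 0.0, 1.0]
width: 0.0361
grip_force: 0.0
```

Pre-pose reached. Check from near with the wrist camera, and remeasure the bar.

```bash
python3 - <<'E'
from h import *
c,W=cam("wrist"); cv2.imwrite("pics/w1.png",c["pixels"][:,:,::-1])
s=read_state(); print(s["joint_positions"])
A=W.reshape(-1,3); D=A-AX; u=D@F; v=D@L; rr=np.hypot(u,D[:,2])
k=(rr>.145)&(rr<.175)&(u<-.09)&(A[:,2]>.1)&(A[:,2]<.16)&(abs(v)<.09)
print("bar",k.sum(),np.median(A[k],0),np.percentile(v[k],[1,99]),"r",np.percentile(rr[k],[50,95]))
if k.sum()>50:
    for lo in(-.06,-.02,.02): 
        j=k&(v>lo)&(v<lo+.04); print(lo,np.median(u[j]),np.median(A[j,2]),j.sum())
E
```

```text
[-0.01889028 -0.49663166 -0.41986209  2.32782881 -0.08461443  0.76649937
 -0.22969532]
bar 3100 [0.45678827 0.15094913 0.13272513] [-0.05686283  0.06432545] r [0.1651706  0.16683848]
-0.06 -0.1293591779973106 0.1327239121932086 821
-0.02 -0.12965208213053278 0.13295855570931278 963
0.02 -0.1297258627626867 0.13276081994353117 1120
```

View pics/w1.png

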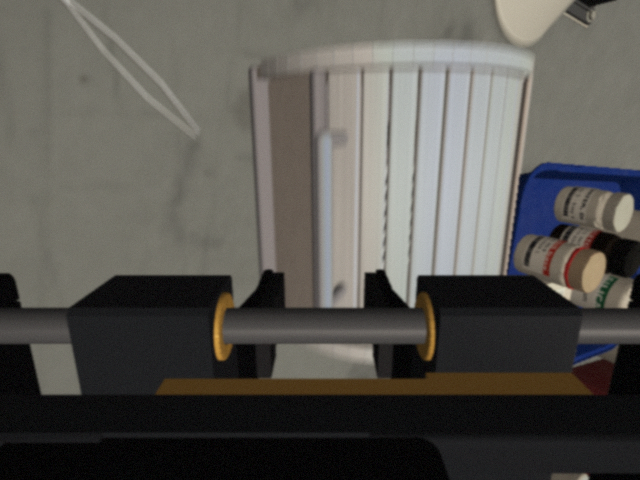

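The wrist view shows the bar at column 325, centred between the fingertips (about 280 and 370). Its depth matches the estimate to within 1–3 mm. Going in.

```bash
python3 - <<'E'
from h import *
q=rot(30); T=BAR+.002*q.as_matrix()[:,2]+.003*L
p,q=rows([(T,q,6)])
E
```

```text
6 max 0.47
[0.0, 0.01, 0.47, 0.0, 0.0, 0.01]
[0.0, 0.01, 0.47, 0.0, 0.0, 0.01]
[0.0, 0.0, 0.46, 0.0, 0.0, 0.0]
[0.0, 0.01, 0.47, 0.0, -0.01, 0.01]
[0.01, 0.0, 0.46, 0.0, 0.0, 0.0]
[0.0, 0.01, 0.47, -0.01, -0.01, 0.01]
```

Request:
carry_out --pt "0 0.01 0.47 0 0 0.01" --pt "0 0.01 0.47 0 0 0" --pt "0 0 0.46 0 0 0" --pt "0 0.01 0.47 0 0 0" --pt "0 0 0.46 0 0 0" --pt "0 0.01 0.46 0 0 0" --pt "0 0 0 0 0 0"

```text
time: 3.62
ee_pos: [0.4624, 0.1374, 0.1278]
eef_rot: [0.629, 0.735, 0.194, 0.166]
ft_force: [-0.7, -0.5, -0.1]
width: 0.0362
grip_force: 0.0
```

Request:
carry_out --pt "0 0 0 0 0 0" --pt "0 0 0 0 0 0" --pt "0 0 0 0 0 0" --pt "0 0 0 0 0 0" --fingers 8 --force 12

```text
time: 4.12
ee_pos: [0.4619, 0.1375, 0.1283]
eef_rot: [0.628, 0.735, 0.194, 0.166]
ft_force: [-6.8, -1.2, 2.1]
width: 0.0114
grip_force: 12.0
```

```bash
python3 - <<'E'
from h import *
s=read_state();print(s["width"],s["grip_force"],s["ee_pos"],s["ft_force"],np.round(s["joint_positions"],2))
# arc: phi 38 -> 112, tilt 30 -> -12; bar centre at 5-? mm keep measured offset
off=.002
w=[]
N=30
for i in range(1,N+1):
    f=i/N; ph=np.radians(38+73.5*f); t=rot(30-42*f)
    B=AX+.003*L+.160*(-np.cos(ph)*F+np.sin(ph)*Z); w.append((B+off*t.as_matrix()[:,2],t,1))
rows(w)
E
```

```text
0.011407376926479418 11.99958086013794 [0.46193271 0.13751372 0.12833651] [-6.75110491 -1.1665782   2.12321868] [ 0.12 -0.2  -0.56  2.35  0.1   0.47 -0.39]
30 max 0.18
[0.17, 0.15, -0.02, 0.13, 0.02, -0.04]
[0.0, 0.16, -0.06, 0.17, 0.0, 0.0]
[0.0, 0.16, -0.05, 0.18, 0.0, 0.0]
[0.0, 0.16, -0.06, 0.17, 0.0, 0.0]
[0.0, 0.17, -0.04, 0.18, 0.0, 0.0]
[0.0, 0.16, -0.05, 0.17, 0.0, 0.0]
[-0.01, 0.16, -0.04, 0.18, 0.0, 0.0]
[0.0, 0.17, -0.04, 0.17, 0.0, 0.0]
[0.0, 0.16, -0.04, 0.18, 0.0, 0.0]
[0.0, 0.17, -0.03, 0.17, 0.0, 0.0]
[0.0, 0.17, -0.03, 0.18, 0.0, 0.0]
[0.0, 0.16, -0.03, 0.17, 0.0, 0.0]
[0.0, 0.17, -0.03, 0.18, 0.0, 0.0]
[0.0, 0.17, -0.02, 0.17, 0.0, 0.0]
[0.0, 0.17, -0.02, 0.18, 0.0, 0.0]
[0.0, 0.17, -0.01, 0.17, 0.0, 0.0]
[0.0, 0.17, -0.01, 0.18, 0.0, 0.0]
[0.0, 0.17, -0.01, 0.17, 0.0, 0.0]
[0.0, 0.17, -0.01, 0.18, 0.0, 0.0]
[0.0, 0.17, 0.0, 0.17, 0.0, 0.0]
[0.0, 0.17, 0.0, 0.18, 0.0, 0.0]
[0.0, 0.17, 0.01, 0.17, 0.0, 0.0]
[0.0, 0.17, 0.0, 0.18, 0.0, 0.0]
[0.0, 0.17, 0.01, 0.17, 0.0, 0.0]
[0.0, 0.17, 0.02, 0.18, 0.0, 0.0]
[0.0, 0.17, 0.01, 0.17, 0.0, 0.0]
[0.0, 0.16, 0.02, 0.18, 0.0, 0.0]
[0.0, 0.17, 0.02, 0.17, 0.0, 0.0]
[0.0, 0.17, 0.03, 0.18, 0.0, 0.0]
[0.0, 0.17, 0.03, 0.17, 0.0, 0.0]
```

Bar gripped (11.4 mm at 12 N). Raise it along the first part of the arc.

Request:
carry_out --pt "0 0.16 -0.06 0.17 0 0" --pt "0 0.16 -0.06 0.17 0 0" --pt "0 0.16 -0.05 0.18 0 0" --pt "0 0.16 -0.06 0.17 0 0" --pt "0 0.17 -0.04 0.18 0 0" --pt "0 0.16 -0.05 0.17 0 0" --pt "0 0.16 -0.04 0.18 0 0" --pt "0 0.17 -0.04 0.17 0 0" --pt "0 0.16 -0.04 0.18 0 0" --pt "0 0.17 -0.03 0.17 0 0"

```text
time: 5.38
ee_pos: [0.5138, 0.1459, 0.1718]
eef_rot: [0.644, 0.753, 0.104, 0.088]
ft_force: [-4.5, 0.4, 1.9]
width: 0.0114
grip_force: 12.0
```

```bash
python3 - <<'E'
from h import *
s=read_state();print(s["width"],s["grip_force"],s["ee_pos"],s["ft_force"],np.round(s["joint_positions"],2))
q=R.from_quat(s["eef_rot"]); g=np.array(s["ee_pos"])-.002*q.as_matrix()[:,2]-AX
print("phi",np.degrees(np.arctan2(g[2],-g@F)),"r",np.hypot(g@F,g[2]),"v",g@L,"force tool",q.inv().apply(s["ft_force"]))
E
```

```text
0.01137446362862284 12.004129439592361 [0.51382654 0.145887   0.17180419] [-4.45421871  0.38910368  1.87206389] [ 0.12  0.02 -0.52  1.99  0.1   0.87 -0.3 ]
phi 62.87877848612195 r 0.16148612720993982 v -0.0036956136752612926 force tool [ 1.0795802  -3.67189293 -2.97452486]
```

Tracking well with low forces. Continue to the stop.

Request:
carry_out --pt "0 0.17 -0.03 0.18 0 0" --pt "0 0.16 -0.03 0.17 0 0" --pt "0 0.17 -0.03 0.18 0 0" --pt "0 0.17 -0.02 0.17 0 0" --pt "0 0.17 -0.02 0.18 0 0" --pt "0 0.17 -0.01 0.17 0 0" --pt "0 0.17 -0.01 0.18 0 0" --pt "0 0.17 -0.01 0.17 0 0" --pt "0 0.17 -0.01 0.18 0 0" --pt "0 0.17 0 0.17 0 0" --pt "0 0.17 0 0.18 0 0" --pt "0 0.17 0.01 0.17 0 0" --pt "0 0.17 0.01 0.18 0 0" --pt "0 0.17 0.01 0.17 0 0" --pt "0 0.17 0.02 0.18 0 0" --pt "0 0.17 0.01 0.17 0 0" --pt "0 0.16 0.02 0.18 0 0" --pt "0 0.17 0.02 0.17 0 0" --pt "0 0.1 0.02 0.1 0 0" --pt "0 0 0 0 0 0"

```text
time: 7.88
ee_pos: [0.6361, 0.1655, 0.1812]
eef_rot: [0.647, 0.757, -0.066, -0.058]
ft_force: [3.0, 3.0, 0.7]
width: 0.0113
grip_force: 12.0
```

```bash
python3 - <<'E'
from h import *
s=read_state();print(s["width"],s["grip_force"],s["ee_pos"],s["ft_force"],np.round(s["joint_positions"],2))
q=R.from_quat(s["eef_rot"]); g=np.array(s["ee_pos"])-.002*q.as_matrix()[:,2]-AX
print("phi",np.degrees(np.arctan2(g[2],-g@F)),"r",np.hypot(g@F,g[2]),"v",g@L,"force tool",q.inv().apply(s["ft_force"]))
E
```

```text
0.011281404883374221 12.010085731744766 [0.63608649 0.16546062 0.18118535] [3.00967784 2.97267952 0.65583245] [-0.02  0.61 -0.45  1.24  0.2   1.52 -0.29]
phi 108.4481517871381 r 0.16145115775285834 v -0.004105148492172242 force tool [ 2.46933922  3.26764161 -1.24498295]
```

At about 1.23 rad, within the self-opening range. Release, wait, then withdraw outward.

Request:
carry_out --pt "0 0 0 0 0 0" --pt "0 0 0 0 0 0" --pt "0 0 0 0 0 0" --pt "0 0 0 0 0 0" --pt "0 0 0 0 0 0" --pt "0 0 -0.4 0 0 0" --pt "0 0 -0.6 0 0 0" --pt "0 0 -0.8 0 0 0" --pt "0 0 -0.8 0 0 0" --pt "0 0 -0.8 0 0 0" --pt "0 0 0 0 0 0" --pt "0 0 0 0 0 0" --pt "0 0 0 0 0 0" --fingers 56

```text
time: 9.5
ee_pos: [0.6587, 0.1684, 0.3143]
eef_rot: [0.647, 0.757, -0.068, -0.058]
ft_force: [-0.1, -0.1, -0.3]
width: 0.0561
grip_force: 0.0
```

```bash
python3 - <<'E'
from h import *
s=read_state();print(s["time"],s["width"],s["ee_pos"],s["ft_force"])
for n in ("scene","wrist"):
    c,W=cam(n); cv2.imwrite(f"pics/{n}2.png",c["pixels"][:,:,::-1])
    A=W.reshape(-1,3); D=A-AX; u=D@F; v=D@L; rr=np.hypot(u,D[:,2])
    k=(rr>.147)&(rr<.172)&(A[:,2]>.1)&(abs(v)<.07)
    if k.sum(): print(n,k.sum(),"phi",np.percentile(np.degrees(np.arctan2(D[k,2],-u[k])),[5,50,95]))
E
```

```text
9.5 0.05606423240278773 [0.6587213  0.16836554 0.31430588] [-0.05580501 -0.07026006 -0.33538311]
scene 392 phi [110.02403631 111.27994373 112.91338805]
wrist 2649 phi [110.19928144 111.72636263 113.83187407]
```

View pics/scene2.png

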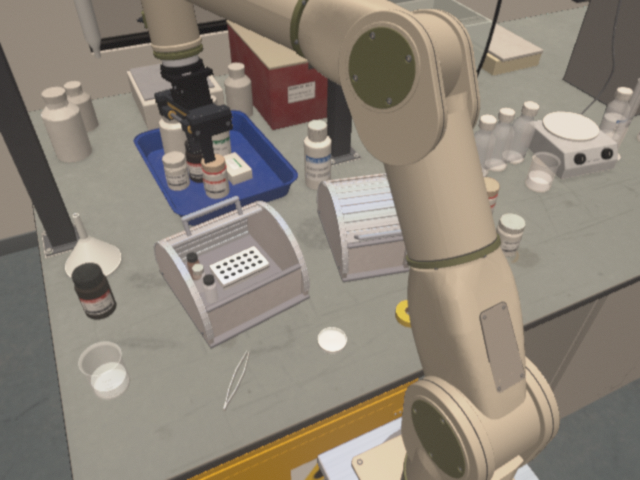

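The wide hood is open, with its bar at the back at about (213,212), 111.5° or roughly 1.29 rad. The narrow hood is still shut, with its bar at (380,237), and the gripper is clear of everything.

```bash
python3 -c "
from bench import r; print(r.close_job())"
```

```text
the job is handed in; nothing more can be done
None
```

The wide hood's shutter is raised to its open stop (about 1.29 rad, measured from the cameras) and stays there on its own. The narrow hood is still shut, the arm is clear of everything, and the job is handed in; the judge's verdict was not shown.

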